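# Level a row of connectors in the foam block

### The job

The row of connectors in the part-filled foam block must stand level before soldering. Run your fingertips along that row from one end (either) to the other, skipping none, and gently press each connector down until its collar sits flat on the foam. Only touch them, never pull any up, leave the spool, bottle and cleaner tin where they stand, and finish with the hand clear.

Things in the scene. Friction and masses are not known exactly. Their poses are not given: they have to be found in the camera images.
- block: part-filled foam block: white slab 200 x 128 x 45 mm lying on the bench, fixed. Origin: centre of its underside; x along its length, y across, z up. Three rows of five places, 36 mm pitch: rows at y = -36 and 0 mm are empty dark holes; the row at y = +36 mm (x = -72, -36, 0, 36, 72 mm) holds the five connectors, all standing proud.
- plug1 (a joint): how far connector 1 of the row (at the block's -x end of the row) stands proud, in m: 0 = home, its collar flat on the foam; 0.006 to 0.012 at the start; larger = pulled further out (stop at 0.022). Slides only straight up and down, stays where left, takes about 4 N to push, firm stop at 0.
- plug1_top (a point): centre of the flat top face of connector 1 (at the block's -x end of the row): an upright bright metal barrel 16 mm in diameter, 22 mm tall above a 21 mm wide, 3 mm thick collar. The point moves with the connector: 70 mm above the bench when home, 76 to 82 mm at the start.
- plug2 (a joint): how far connector 2 of the row (second from the block's -x end) stands proud, in m: 0 = home, its collar flat on the foam; 0.006 to 0.012 at the start; larger = pulled further out (stop at 0.022). Slides only straight up and down, stays where left, takes about 4 N to push, firm stop at 0.
- plug2_top (a point): centre of the flat top face of connector 2 (second from the block's -x end): an upright bright metal barrel 16 mm in diameter, 22 mm tall above a 21 mm wide, 3 mm thick collar. The point moves with the connector: 70 mm above the bench when home, 76 to 82 mm at the start.
- plug3 (a joint): how far connector 3 of the row (the middle one) stands proud, in m: 0 = home, its collar flat on the foam; 0.006 to 0.012 at the start; larger = pulled further out (stop at 0.022). Slides only straight up and down, stays where left, takes about 4 N to push, firm stop at 0.
- plug3_top (a point): centre of the flat top face of connector 3 (the middle one): an upright bright metal barrel 16 mm in diameter, 22 mm tall above a 21 mm wide, 3 mm thick collar. The point moves with the connector: 70 mm above the bench when home, 76 to 82 mm at the start.
- plug4 (a joint): how far connector 4 of the row (second from the block's +x end) stands proud, in m: 0 = home, its collar flat on the foam; 0.006 to 0.012 at the start; larger = pulled further out (stop at 0.022). Slides only straight up and down, stays where left, takes about 4 N to push, firm stop at 0.
- plug4_top (a point): centre of the flat top face of connector 4 (second from the block's +x end): an upright bright metal barrel 16 mm in diameter, 22 mm tall above a 21 mm wide, 3 mm thick collar. The point moves with the connector: 70 mm above the bench when home, 76 to 82 mm at the start.
- plug5 (a joint): how far connector 5 of the row (at the block's +x end of the row) stands proud, in m: 0 = home, its collar flat on the foam; 0.006 to 0.012 at the start; larger = pulled further out (stop at 0.022). Slides only straight up and down, stays where left, takes about 4 N to push, firm stop at 0.
- plug5_top (a point): centre of the flat top face of connector 5 (at the block's +x end of the row): an upright bright metal barrel 16 mm in diameter, 22 mm tall above a 21 mm wide, 3 mm thick collar. The point moves with the connector: 70 mm above the bench when home, 76 to 82 mm at the start.
- full_block: a finished foam block of the same size, fixed, with all fifteen connectors (three rows of five) home, tops 70 mm above the bench; nothing to do there. Origin: centre of its underside; x along its 200 mm length.
- spool: solder spool standing on end, black flanges 58 mm across, 50 mm tall, loose. Origin: centre of its underside.
- flux: small white flux bottle with a black cap, 36 mm across, 78 mm tall, standing, loose. Origin: centre of its underside.
- cleaner: round black tip-cleaner tin with brass wool on top, 72 mm across, about 45 mm tall, loose. Origin: centre of its underside.
Mind the look-alikes: they are no part of the job. Several things look just like the flux: the one meant starts farthest to the robot's left.

How it is judged:
By the outcome, as a careful person would: the job done as asked, in the order asked, and still so for the second after the job is handed in, with the robot touching nothing.
It also fails if it takes over 45 s, if anything falls off the work surface, if the arm or the gripper's body presses on something with over 40 N, if the wrist force passes 120 N, or if a joint passes its speed limit or range.

### The arm

A 6-joint arm with a two-finger parallel gripper is mounted at the origin on the work surface. World frame = base frame: x ahead of the robot, y to its left, z up, the work surface at z = 0. Lengths are in m, angles in rad, forces in N, time in s.
With the tool pointing down it reaches from about 0.225 to 0.725 m from the base axis. Payload 3.1 kg.
Tool frame: the origin (TCP) lies midway between the tips of the shut fingers; the grasp point (between the pads) lies r.hold_point_z behind it (r.hold_point_z is the distance from the TCP to the grasp point, in m); z points along the fingers, y is the line along which they close (so a half turn about z gives the same grasp; the last joint's range is limited). The gripper opens to 85 mm and grips with 20 to 120 N. Pads are 22 mm wide; open, the fingers measure 114 mm over their backs; the gripper's body (76 mm by 85 mm) begins 54 mm behind the grasp point. The pads swing forward as they close: fully open they stand 13 mm farther back than shut.
Start: joints at [-1.463, 0.048, 0.099, 1.622, 0, 1.443], TCP at [0.123, -0.51, 0.231] pointing down, gripper open.
Joint ranges: [-2.91, 2.91], [-0.99, 1.94], [-1.21, 1.42], [-2.12, 2.29], [-1.49, 1.47], [-3.14, 3.14]. Speed limits (rad/s): [2.79, 2.79, 3.14, 3.14, 3.14, 3.14].

### API

Orientations are given as a unit quaternion [w, x, y, z].
In Python, from plant import r, claw, planner, viewer gives the robot as it stands. Calls block until the motion is done:
- r.move_pose(position, orientation): joint-space move of the TCP to a pose.
- r.move_linear(position, v=0.15, orientation=None, stop_force=None): straight line of the TCP; orientation=None keeps the orientation; v is the mean speed in m/s. With stop_force (N) it stops when the force on the tool has changed by that much, and returns True; else False.
- r.goto_joints(angles): joint-space move.
- claw.release() and claw.close(squeeze=None): open the fingers fully, or close them until they stop; squeeze is the grip in N (None keeps the last).
- r.wait(seconds).
- planner.inverse_kinematics(position, orientation): joint angles nearest the present ones, or None.
- r.get_state(): the state.
- viewer.read_camera(name): name is "scene" or "top" or "wrist"; returns the picture (420x560x3 uint8, red, green, blue); there is no depth.
- viewer.camera_model(name): a dict with "vertical_fov" (degrees; the focal length in pixels is half the picture's height over the tangent of half this angle, whatever the lens; pixels are square), "cx", "cy" (the principal point, pixels), "rvec" (rotation vector, rad) and "tvec" (3), from world to camera coordinates, as OpenCV has them; the wrist camera has in their place "hand_eye" (4x4, takes a point from camera to tool coordinates, whose origin is the TCP and whose axes are the flange's). Camera axes: x right, y down, z forward; pixel columns grow to the right and rows downward; lengths in m; the calibration is good to about 2 mm. A picture is of the moment at which its call begins: read the wrist's pose just before it. camera_model takes no time and is no camera call.
A pose or a line that the arm cannot do raises r.IKError and nothing moves.
- r.close_job(): hands the job in; it is judged then, once.
The state is a dict: "time": time; "qpos": joint angles; "joint_velocities": joint speeds; "effort": joint torques, N m; "tcp_pos": TCP position; "tool_rot": TCP orientation; "wrist_force": force on the tool from outside, world axes, zero at the start; "moment": the same for the moment, N m; "finger_gap": finger opening in m; "grasp_force": force on a finger pad.
Only numpy, scipy, OpenCV 4.12 (cv2) and the standard library are available. Lean on these libraries where they do the work, as an engineer would, in place of code of your own. Each camera call takes 0.05 s, during which the arm holds its last target. There are 200 camera calls.

## Working session

There is one attempt and no reset: what is moved stays moved. The work goes in short steps, each a Python script; the robot and the scene stay as the last script left them, time stands still between calls to the robot, and variables do not carry over. Pictures are saved under pics/ and viewed, at most 10 in all, crops included, and the job is handed in when it is done.

```bash
mkdir -p pics; ls; python3 - <<'E'
from plant import r, claw, planner, viewer
import cv2
for n in ("top","scene"):
    im=viewer.read_camera(n); cv2.imwrite(f"pics/{n}0.png",im[:,:,::-1]); print(n,viewer.camera_model(n))
print(viewer.camera_model("wrist"),r.hold_point_z,r.get_state())
E
```

```text
pics
top {'vertical_fov': 47.49647747825631, 'cx': 279.4511909369524, 'cy': 207.90298972617674, 'rvec': array([ 2.15622352, -2.11606781,  0.15290558]), 'tvec': array([-0.00908889,  0.53850275,  0.99603825])}
scene {'vertical_fov': 52.24052332803855, 'cx': 284.241995349017, 'cy': 206.28022280907754, 'rvec': array([ 1.66314443,  2.01832828, -0.73928258]), 'tvec': array([ 0.12955384, -0.34300287,  1.51597579])}
{'vertical_fov': 71.89888982731128, 'cx': 275.23171944200953, 'cy': 210.5515807389662, 'hand_eye': array([[ 7.01410346e-04, -9.53627428e-01, -3.00988765e-01,
         7.68672813e-02],
       [ 9.99998952e-01,  1.05000376e-03, -9.96391906e-04,
        -2.00992418e-04],
       [ 1.26622598e-03, -3.00987751e-01,  9.53627165e-01,
        -1.41309003e-01],
       [ 0.00000000e+00,  0.00000000e+00,  0.00000000e+00,
         1.00000000e+00]])} 0.0187 {'time': 0.1, 'qpos': array([-1.46280941e+00,  4.87073409e-02,  9.77020601e-02,  1.62201653e+00,
       -3.63214456e-05,  1.44303234e+00]), 'joint_velocities': array([ 0.00023244, -0.00088195,  0.0031766 ,  0.00013445, -0.00043005,
        0.00163984]), 'effort': array([ 3.14039855e-03, -3.39847970e+01,  3.20937574e+01,  1.57515152e-02,
       -1.32143527e-04, -9.16065197e-07]), 'tcp_pos': array([ 0.12255792, -0.50989918,  0.230192  ]), 'tool_rot': array([-1.11286704e-03,  9.93060112e-01,  1.17602617e-01, -7.15661213e-06]), 'wrist_force': array([0.16474912, 0.63189771, 0.07973499]), 'moment': array([-0.00150075,  0.00028289, -0.01070745]), 'grasp_force': 0.0, 'finger_gap': 0.085277313908901}
```

View pics/top0.png

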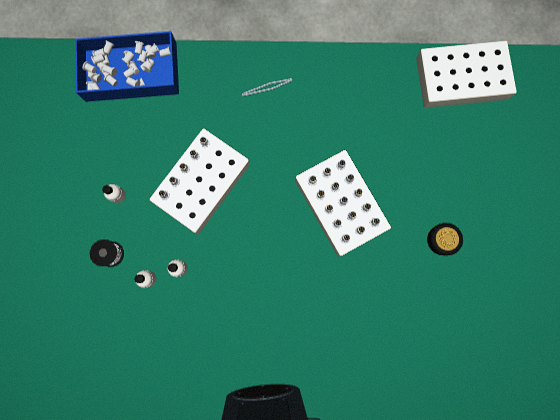

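View pics/scene0.png

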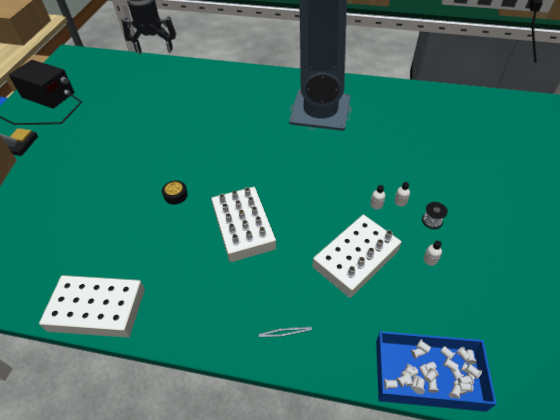

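The target is the block at top-image (200,180). Its connectors run from (163,194), which is plug1, to (204,141), which is plug5. Two rows of empty holes lie to the right. The real flux bottle is at (113,192) and the spool at (106,253). I'll fit the holes and look from the wrist camera.

```bash
cat > h.py <<'E'
import numpy as np, cv2
from plant import r, claw, planner, viewer
from scipy.spatial.transform import Rotation as R
def cam(n):
    m=viewer.camera_model(n); f=210/np.tan(np.radians(m["vertical_fov"]/2))
    K=np.array([[f,0,m["cx"]],[0,f,m["cy"]],[0,0,1]])
    if n!="wrist":
        A=cv2.Rodrigues(m["rvec"])[0]; return K,A.T,-A.T@m["tvec"]
    s=r.get_state(); q=s["tool_rot"]; T=R.from_quat([q[1],q[2],q[3],q[0]]).as_matrix(); H=m["hand_eye"]
    return K,T@H[:3,:3],T@H[:3,3]+s["tcp_pos"]
def ray(c,px,z):
    K,A,o=c; px=np.atleast_2d(px).astype(float)
    d=(A@np.linalg.inv(K)@np.c_[px,np.ones(len(px))].T).T
    return (o+d*((z-o[2])/d[:,2])[:,None])[:,:2]
def proj(c,P):
    K,A,o=c; p=(K@A.T@(np.atleast_2d(P)-o).T).T; return p[:,:2]/p[:,2:]
def fit(M,W):  # 2D rigid
    a=M-M.mean(0); b=W-W.mean(0)
    th=np.arctan2((a[:,0]*b[:,1]-a[:,1]*b[:,0]).sum(),(a*b).sum())
    c,s=np.cos(th),np.sin(th); Q=np.array([[c,-s],[s,c]])
    t=W.mean(0)-Q@M.mean(0); return th,t,np.linalg.norm(M@Q.T+t-W,axis=1)
def quat(yaw): # tool down, tool y across the row (block y)
    m=np.c_[[np.cos(yaw),np.sin(yaw),0],[np.sin(yaw),-np.cos(yaw),0],[0,0,-1]]
    q=R.from_matrix(m).as_quat(); return q[[3,0,1,2]]
E
cat > m.py <<'E'
from h import *
c=cam("top"); im=cv2.imread("pics/top0.png"); g=im.max(2)
w=((im.min(2)>140)*255).astype(np.uint8); w[:, :145]=0; w[:,255:]=0; w[:120]=0; w[240:]=0
slab=max(cv2.findContours(w,cv2.RETR_EXTERNAL,cv2.CHAIN_APPROX_NONE)[0],key=cv2.contourArea)
hull=cv2.convexHull(slab); m=cv2.fillConvexPoly(np.zeros_like(w),hull,255)
print("slab",ray(c,cv2.boxPoints(cv2.minAreaRect(ray(c,hull[:,0],.045).astype(np.float32))) if 0 else hull[:1,0],.045), [np.round(v,3) for v in cv2.minAreaRect(ray(c,hull[:,0],.045).astype(np.float32))])
d=((g<70)&(cv2.erode(m,np.ones((5,5)))>0)).astype(np.uint8)
n,_,st,ce=cv2.connectedComponentsWithStats(d)
for i in range(1,n): print(st[i,4],ce[i].round(1),ray(c,ce[i],.045).round(4)[0])
E
python3 m.py
```

```text
slab [[0.71282742 0.17024221]] [array([0.598, 0.179]), array([0.127, 0.199]), np.float64(55.696)]
14 [202.9 139.5] [0.6886 0.174 ]
13 [192.5 152.6] [0.6582 0.1956]
22 [218.1 152.9] [0.6585 0.1389]
1 [195. 157.] [0.6483 0.1895]
23 [231.2 161.9] [0.6386 0.1092]
13 [182.1 165.6] [0.6283 0.2171]
25 [208.4 165.9] [0.6287 0.159 ]
2 [185.  169.5] [0.6197 0.2102]
25 [221.6 175.1] [0.6086 0.1293]
25 [198.6 179. ] [0.599  0.1793]
13 [171.8 179.3] [0.5972 0.238 ]
23 [211.8 188.1] [0.5791 0.1496]
11 [160.9 192.5] [0.5673 0.2603]
23 [188.8 192.1] [0.5694 0.1995]
2 [165.5 194.5] [0.5631 0.2501]
1 [164. 197.] [0.5575 0.253 ]
25 [201.9 201.5] [0.5491 0.1699]
25 [178.6 205.2] [0.5399 0.2201]
22 [192.1 214.9] [0.5193 0.1898]
```

```bash
cat > s1.py <<'E'
from h import *
W=np.array([[.5399,.2201],[.5694,.1995],[.599,.1793],[.6287,.159],[.6585,.1389],[.5193,.1898],[.5491,.1699],[.5791,.1496],[.6086,.1293],[.6386,.1092]])
M=np.array([[x,y] for y in (0,-.036) for x in (-.072,-.036,0,.036,.072)])
th,t,e=fit(M,W); Q=np.array([[np.cos(th),-np.sin(th)],[np.sin(th),np.cos(th)]])
P=np.array([[x,.036] for x in M[:5,0]])@Q.T+t
print("yaw",th,t,e.max(),P,np.linalg.norm(P,axis=1))
np.savez("p.npz",P=P,th=th,t=t)
q=quat(th)
for p in P:
    print([None if (a:=planner.inverse_kinematics([*p,z],q)) is None else np.round(a,2) for z in (.07,.1,.2)])
claw.close()
r.move_pose([*(P[2]),.20],q)
c=cam("wrist"); im=viewer.read_camera("wrist")[:,:,::-1].copy()
cv2.imwrite("pics/w_raw.png",im)
top=np.c_[P,np.full(5,.079)]; hol=np.c_[M@Q.T+t,np.full(10,.045)]
for k in proj(c,top): cv2.circle(im,tuple(int(v) for v in k),3,(0,0,255),-1)
for k in proj(c,hol): cv2.circle(im,tuple(int(v) for v in k),3,(0,255,0),-1)
cv2.imwrite("pics/w1.png",im); s=r.get_state(); print(s["time"],s["tcp_pos"],s["wrist_force"],proj(c,top).round(),proj(c,hol).round())
E
python3 s1.py
```

```text
yaw -0.5972911110479254 [0.59914328 0.17934352] 0.00039231351977496036 [[0.55985578 0.24960369]
 [0.58962281 0.22935712]
 [0.61938985 0.20911056]
 [0.64915689 0.18886399]
 [0.67892393 0.16861742]] [0.61297675 0.63266085 0.6537362  0.67607268 0.69954952]
[array([ 0.31,  0.3 ,  0.06,  1.33,  0.  , -2.23]), array([ 0.31,  0.29,  0.11,  1.39,  0.  , -2.23]), array([ 0.31,  0.28,  0.29,  1.59,  0.  , -2.23])]
[array([ 0.27,  0.35,  0.12,  1.35,  0.  , -2.28]), array([ 0.27,  0.34,  0.17,  1.4 ,  0.  , -2.28]), array([ 0.27,  0.33,  0.36,  1.6 ,  0.  , -2.28])]
[array([ 0.22,  0.4 ,  0.2 ,  1.36,  0.  , -2.32]), array([ 0.22,  0.39,  0.24,  1.42,  0.  , -2.32]), array([ 0.22,  0.39,  0.44,  1.62,  0.  , -2.32])]
[array([ 0.18,  0.46,  0.27,  1.38,  0.  , -2.36]), array([ 0.18,  0.45,  0.32,  1.44,  0.  , -2.36]), array([ 0.18,  0.46,  0.53,  1.64,  0.  , -2.36])]
[array([ 0.15,  0.53,  0.36,  1.41,  0.  , -2.4 ]), array([ 0.15,  0.52,  0.41,  1.46,  0.  , -2.4 ]), array([ 0.15,  0.53,  0.63,  1.67,  0.  , -2.4 ])]
4.0583 [0.61963734 0.20834326 0.20006682] [-0.66619363 -0.01983639  0.64910085] [[275. 273.]
 [275. 240.]
 [275. 205.]
 [275. 167.]
 [275. 125.]] [[307. 257.]
 [308. 228.]
 [309. 196.]
 [310. 161.]
 [312. 125.]
 [339. 257.]
 [341. 228.]
 [343. 196.]
 [346. 161.]
 [348. 125.]]
```

View pics/w1.png

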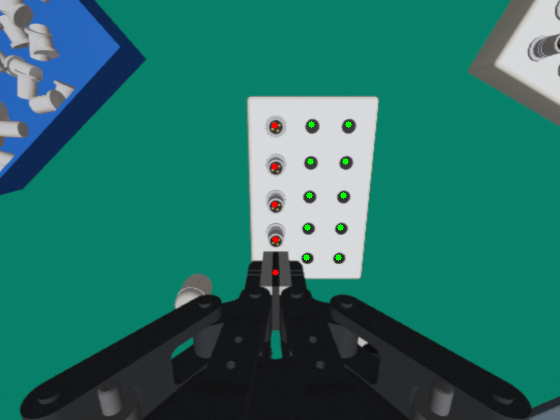

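The projected tops and holes match the picture: plugs 2–5 are at (275,240), (275,205), (275,167) and (275,125), and plug1 is hidden behind the shut fingertips at (276,272). The flux bottle at (195,290) is clear of the row. Pressing next.

```bash
cat > s2.py <<'E'
from h import *
d=np.load("p.npz"); P=d["P"]; q=quat(float(d["th"]))
r.move_pose([*P[0],.12],q)
for p in P:
    r.move_linear([*p,.10],v=.1)
    hit=r.move_linear([*p,.066],v=.025,stop_force=14)
    s=r.get_state(); print(hit,s["tcp_pos"].round(4),s["wrist_force"].round(1),round(s["time"],2))
    r.move_linear([*p,.10],v=.08)
    if not hit or abs(s["tcp_pos"][2]-.07)>.002: print("check"); break
E
python3 s2.py
```

```text
True [0.5598 0.2496 0.07  ] [-0.6  0.1  3.3] 6.06
True [0.5895 0.2293 0.07  ] [-0.3 -0.4  3.7] 8.26
True [0.6193 0.2091 0.07  ] [-1.2 -0.5  4.7] 10.47
True [0.649  0.1889 0.0701] [-0.2 -0.6  4.1] 12.7
True [0.6788 0.1686 0.0701] [-1.8 -1.2  3.8] 14.95
```

```bash
python3 - <<'E'
from h import *
d=np.load("p.npz"); P=d["P"]; q=quat(float(d["th"]))
r.move_linear([*P[4],.16],v=.15)
r.move_pose([.40,.06,.22],q)
a=viewer.read_camera("top")[110:250,90:260,::-1]; b=viewer.read_camera("scene")[170:300,300:460,::-1]
w=viewer.read_camera("wrist")[:,:,::-1]
a=cv2.resize(a,(400,330),interpolation=cv2.INTER_CUBIC); b=cv2.resize(b,(400,330),interpolation=cv2.INTER_CUBIC)
cv2.imwrite("pics/end.png",np.hstack([a,b])); cv2.imwrite("pics/endw.png",w)
s=r.get_state(); print(s["time"],s["tcp_pos"],s["wrist_force"])
E
```

```text
17.35 [0.40081488 0.06014942 0.21974561] [ 0.77660118 -0.27960152 -0.04206494]
```

View pics/end.png

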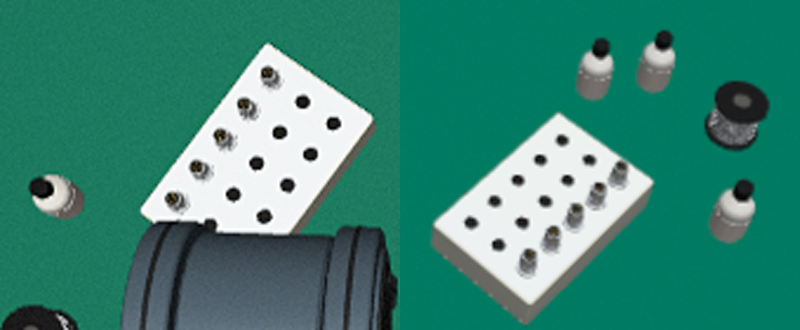

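View pics/endw.png

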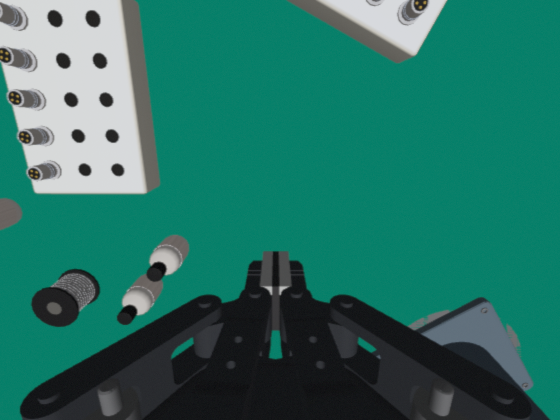

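All five connectors stand level in the scene crop, from (528,262) to (620,172), with their collars on the foam. The bottle and spool haven't moved, and the hand is clear.

```bash
python3 -c "
from plant import r
print(r.close_job())"
```

```text
the job is handed in; nothing more can be done
None
```

I pressed all five connectors home in order, from connector 1 to connector 5. Each press stopped with the fingertips 70 mm above the bench (to 0.1 mm), which is the home height. The hand was clear, the spool and flux bottle looked undisturbed in the last pictures (the cleaner tin was not in view, and the arm worked well away from it), and I handed the job in about 17 s in.

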